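# Switch the parts chute over to the empty bin

## Task

The chute's vane is set halfway, so parts run into both catch bins, and one bin is now full. Lift the stay off its pin, swing the vane right over so that it shuts off the lane to the full bin, and drop the stay's end hole for that side fully down over the pin again. The vane is sprung: keep hold of the stay so that it never snaps across, ease the stay onto the pin without leaning on it, and leave the other things on the bench alone.

Things in the scene. Friction and masses are not known exactly. Their poses are not given: they have to be found in the camera images.
- chute: Fixed two-way sheet-steel diverter chute on the bench, 330 mm long, 140 wide, walls 168 high. Origin at bench level under its middle. Parts slide along its +x (away from the robot) into two bins side by side at that end; +y is its left lane, -y its right lane. The stay lies across the -y wall.
- vane (a joint): Angle of the upright vane, 150 mm long, which points upstream from its hinge post. 0 = centred, as at the start; positive = free end at +y (left lane shut), negative = at -y (right lane shut). Stops at +-0.475 rad; on an end hole it stands at a little over 0.4. A spring drives it towards positive (0.4 to 0.6 N m, so 4 to 6 N at the stay); let go, it snaps over.
- stay (a joint): Lift angle of the stay about its pivot: 0 = level, resting on the pin's collar; positive = knob end raised. It falls by its own weight (about 0.2 kg) and swivels freely sideways. 0.09 rad clears the pin at the middle hole, 0.15 rad at the hole nearest the pivot.
- vane_hinge (a point): The vane's upright hinge axis, at the height of the stay; on the chute at x +60, y 0 mm.
- stay_pivot (a point): Pivot of the stay on the vane, 110 mm from the vane's hinge, at mid-thickness of the stay. The stay's five holes, 10.4 mm in diameter, lie on its centre line at about 72, 93, 116, 140 and 164 mm from here: hand-drilled, each up to 4 mm out, so feel for them. The middle one is on the pin at the start; the one nearest the pivot holds the vane at -y, the one nearest the knob at +y.
- stay_knob (a point): Grip point on the stay's knob, an upright black cylinder 16 mm in diameter, 38 mm high, on the stay's free end 200 mm from the pivot. The point is on the knob's axis 26 mm above the stay's top face and 28 mm above its mid-thickness, 12 mm below the knob's top. The stay is a straight flat steel bar, 212 x 26 x 4 mm.
- pin: Upright steel pin, 8 mm in diameter with a slight chamfer, on a bracket outside the chute's -y wall (chute x -45, y -115 mm). Origin on its axis on top of its 18 mm collar, where the stay's underside rests (176 mm above the bench); its tip is 9.5 mm above that.
- bin_full: Grey open bin, 150 x 138 x 58 mm, heaped with small steel parts. Stands at the end of the left or the right lane. Origin under its middle.
- bin_empty: The same bin with only a couple of parts on its floor, at the end of the other lane.
- screwdriver: Bystander: loose black-handled screwdriver, 200 mm, on the bench by the chute. Leave alone.
- spanner: Bystander: loose steel spanner, 180 mm, on the bench by the chute. Leave alone.
- spare_hopper: Bystander: loose steel V-shaped hopper bucket, 110 x 100 x 120 mm high, on the bench left of the chute. Leave alone.
- gate_plate: Bystander: loose perforated gate plate, 90 x 75 x 4 mm, with a rod along one edge. Leave alone.
- oil_jar: Bystander: loose amber jar with black cap, 60 mm wide, 85 mm high. Leave alone.
- tin_cup: Bystander: loose open steel cup, 72 mm wide, 85 mm high. Leave alone.
- link_bracket: Bystander: loose L-shaped steel bracket, 70 x 30 x 40 mm. Leave alone.
Not all that is in view belongs to the job. Leave any purple look-alike of the bin_full alone.

How it is judged:
By the outcome, as a careful person would: the job done as asked, in the order asked, and still so for the second after the job is handed in, with the robot touching nothing.
It also fails if it takes over 58 s, if anything falls off the work surface, if the arm or the gripper's body presses on something with over 40 N, if the wrist force passes 120 N, or if a joint passes its speed limit or range.

## Robot

A 7-joint arm with a two-finger parallel gripper is mounted at the origin on the work surface. World frame = base frame: x ahead of the robot, y to its left, z up, the work surface at z = 0. Lengths are in m, angles in rad, forces in N, time in s.
With the tool pointing down it reaches from about 0.35 to 0.9 m from the base axis. Payload 8.1 kg.
Tool frame: the origin (TCP) lies at the very end of the fingers, on their centre line; the grasp point (between the pads) lies 19 mm behind it; z points along the fingers, y is the line along which they close (so a half turn about z gives the same grasp; the last joint's range is limited). The gripper opens to 92 mm and grips with 3 to 60 N. Pads are 19 mm wide; open, the fingers measure 130 mm over their backs; the gripper's body (75 mm by 190 mm) begins 47 mm behind the grasp point.
Start: joints at [-1.206, 0.434, 0.025, 1.573, -0.012, 1.134, -0.075], TCP at [0.282, 0.558, 0.191] pointing down, gripper open.
Joint ranges: [-2.62, 2.62], [-0.44, 2.09], [-1.27, 1.32], [0.08, 2.57], [-1.32, 4.46], [0.12, 2], [-2.74, 2.74]. Speed limits (rad/s): [2.22, 2.22, 3.01, 3.01, 3.14, 3.14, 3.14].

## Interface

Orientations are given as a rotation vector (axis times angle).
In Python, from cell import readout, cams, job gives the robot as it stands.
- The arm moves only by the tool drive_tool, never from a script. Its argument "commands" is a list of rows, each a list of 3 entries, a list of its own where there are three numbers: the turn, a rotation vector about the tool's x, y, z in rad, then the shift along the tool's x, y, z in cm, then the gripper's target within -1 to 1 (fully open at 1, half-way at 0, shut at -1). A call has 1 to 20 rows; each row is the pose to reach, as a shift and turn from the pose commanded when the call began, along the tool's axes at that moment; what a row does not reach only later rows make up. A row lasts 1/12 s, in which the tool goes at most 41.7 mm and 7.16 degrees, less where a joint would pass 70% of its speed; a pose out of reach is approached as far as the arm can. A call with a gripper value outside its range is refused whole. The fingers move at their own pace and stop on an object; "newtons" is the grip in N (left out, the last holds). Time passes only in rows, so rows that repeat a pose let the fingers close. It gives the time, the measured TCP pose, the force, the opening and the grip force at its end, in the units of the state.
- readout.observe(): the state, without advancing time (a new reading comes with each control period).
- cams.get_image(name): name is "scene" or "top" or "wrist"; returns the picture (384x512x3 uint8, blue, green, red); there is no depth.
- cams.camera_info(name): a dict with "camera_matrix" (3x3 intrinsics, pixels), "k1" (the pictures are not rectified: a ray, as slopes to the right and down, at radius r is drawn at 1 + k1 r^2 times it, then the intrinsics apply), "R" (3x3) and "t" (3): a world point X has camera coordinates R X + t. Camera axes: x right, y down, z forward; pixel columns grow to the right and rows downward; lengths in m; the calibration is good to about 2 mm. A picture is of the moment at which its call begins: read the wrist's pose just before it. camera_info takes no time and is no camera call; for the wrist camera it gives the pose at the moment of the call.
- job.sign_off(): hands the job in; it is judged then, once.
The state is a dict: "clock": time; "joints": joint angles; "dq": joint speeds; "joint_efforts": joint torques, N m; "position": TCP position; "ee_rot": TCP orientation; "force": force on the tool from outside, world axes, zero at the start; "ft_torque": the same for the moment, N m; "width": opening from 0.0 (shut) to 1.0 (fully open); "gripper_force": force on a finger pad.
Only numpy, scipy, OpenCV 4.12 (cv2) and the standard library are available. Lean on these libraries where they do the work, as an engineer would, in place of code of your own. Each camera call takes 0.05 s, during which the arm holds its last target. There are 200 camera calls.

## Working session

There is one attempt and no reset: what is moved stays moved. The work goes in short steps, Python scripts to look and compute and a tool call to move; the robot and the scene stay as the last step left them, time stands still between calls to the robot, and variables do not carry over. Pictures are saved under pics/ and viewed, at most 10 in all, crops included, and the job is handed in when it is done.

Besides the shell and the picture viewer there is one more tool, called after "Request:" as name(argument=value, ...), one argument or row to a line, values as JSON. drive_tool: Moves the arm, as the interface text tells. Its arguments: {"type":"object","properties":{"commands":{"type":"array"},"newtons":{"type":"number"}},"required":["commands"]}

```bash
ls; mkdir -p pics; cat > h.py <<'E'
import numpy as np, cv2
from scipy.spatial.transform import Rotation as Ro
from cell import readout, cams, job
def ray(info,px):
    K=np.array(info["camera_matrix"]);k=info["k1"]
    d=np.array([(px[0]-K[0,2])/K[0,0],(px[1]-K[1,2])/K[1,1]]);u=d.copy()
    for _ in range(30): u=d/(1+k*(u@u))
    R=np.array(info["R"]);t=np.array(info["t"])
    v=R.T@np.array([u[0],u[1],1.]);return -R.T@t,v/np.linalg.norm(v)
def plane(info,px,z):
    o,v=ray(info,px);return o+v*(z-o[2])/v[2]
def two(i1,p1,i2,p2):
    o1,v1=ray(i1,p1);o2,v2=ray(i2,p2)
    s=np.linalg.lstsq(np.c_[v1,-v2],o2-o1,rcond=None)[0]
    a=o1+v1*s[0];b=o2+v2*s[1];return (a+b)/2,np.linalg.norm(a-b)
def proj(info,X):
    K=np.array(info["camera_matrix"]);c=np.array(info["R"])@X+np.array(info["t"]);u=c[:2]/c[2]
    u=u*(1+info["k1"]*(u@u));return u*[K[0,0],K[1,1]]+[K[0,2],K[1,2]]
def totool(d):
    return Ro.from_rotvec(readout.observe()["ee_rot"]).inv().apply(d)
E
python3 - <<'E'
from h import *
for n in("scene","top"):
    cv2.imwrite(f"pics/{n}0.png",cams.get_image(n)); i=cams.camera_info(n); print(n,i)
    np.save
print(readout.observe())
E
```

```text
pics
scene {'camera_matrix': array([[400.5386638 ,   0.        , 251.28116059],
       [  0.        , 400.5386638 , 188.04958865],
       [  0.        ,   0.        ,   1.        ]]), 'k1': -0.002475891169370523, 'R': array([[ 0.49426619,  0.8691065 ,  0.01883681],
       [ 0.49878374, -0.26578117, -0.82496979],
       [-0.71198014,  0.41715017, -0.56486283]]), 't': array([-0.29015353, -0.16023575,  1.72988228])}
top {'camera_matrix': array([[434.06629566,   0.        , 258.57964993],
       [  0.        , 434.06629566, 198.08497825],
       [  0.        ,   0.        ,   1.        ]]), 'k1': -0.0938837880268164, 'R': array([[-0.03049446, -0.99952502,  0.00445227],
       [-0.9931008 ,  0.02979327, -0.1134159 ],
       [ 0.11322938, -0.00788011, -0.99353762]]), 't': array([0.0084621 , 0.59621248, 1.46793384])}
{'clock': 0.1, 'joints': array([-1.20557579,  0.43513674,  0.02498865,  1.57398344, -0.01159645,
        1.13398929, -0.07508736]), 'dq': array([-1.19223927e-03, -2.35668847e-03,  4.43586361e-05, -2.75665748e-03,
       -5.36965934e-04, -1.98891731e-03,  2.44563763e-04]), 'joint_efforts': array([ 3.18291444e-03, -6.69120026e+01,  9.87752751e-01, -3.15143931e+01,
       -6.05443586e-02,  3.73756397e-02,  1.15980697e-04]), 'position': array([0.28167671, 0.55737751, 0.19054271]), 'ee_rot': array([-7.28229761e-01, -3.05583305e+00,  2.13497933e-03]), 'force': array([0.24111046, 0.84480716, 0.41036629]), 'ft_torque': array([-0.02212952, -0.03093783,  0.05271987]), 'gripper_force': 0.0, 'width': 0.9990316643262359}
```

View pics/scene0.png

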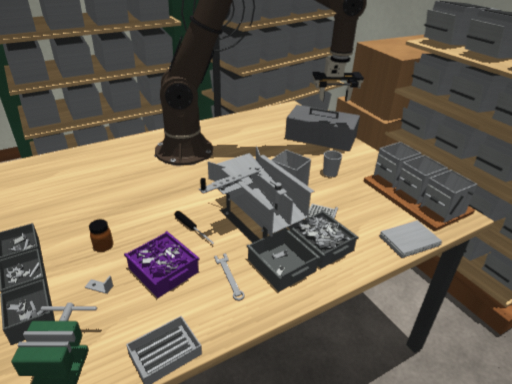

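View pics/top0.png

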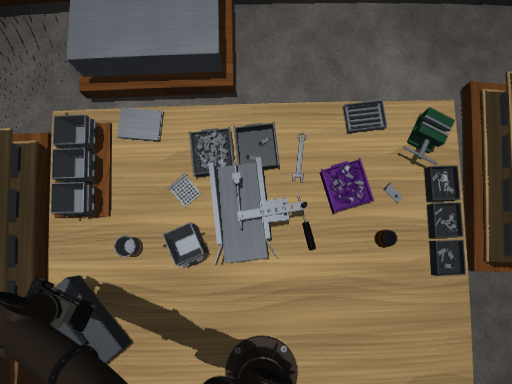

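The top view shows the chute at about (240,210), the stay running from (240,215) to its knob at about (304,205), and the heaped grey bin at (211,150), which is the left lane (+y). The empty bin is at (257,147). The scene view agrees.

Candidates:
- **Knob:** (304,205) at the stay's end is my choice. The screwdriver handle (309,235) and jar cap (386,238) are not it.
- **Full bin:** grey heaped (211,150) is my choice. The purple look-alike (347,186) and the trays at (440,185) are not it.

So the left lane has to be shut, using the hole nearest the knob.

```bash
python3 - <<'E'
from h import *
t=cv2.imread("pics/top0.png");s=cv2.imread("pics/scene0.png")
a=cv2.resize(t[140:280,190:330],None,fx=4,fy=4,interpolation=cv2.INTER_CUBIC)
b=cv2.resize(s[150:230,190:260],None,fx=3.4,fy=3.4,interpolation=cv2.INTER_CUBIC)
c=np.zeros((560,800,3),np.uint8);c[:,:560]=a;c[:b.shape[0],560:560+b.shape[1]]=b[:,:240]
cv2.imwrite("pics/crop0.png",c)
E
```

```text
(no output)
```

View pics/crop0.png

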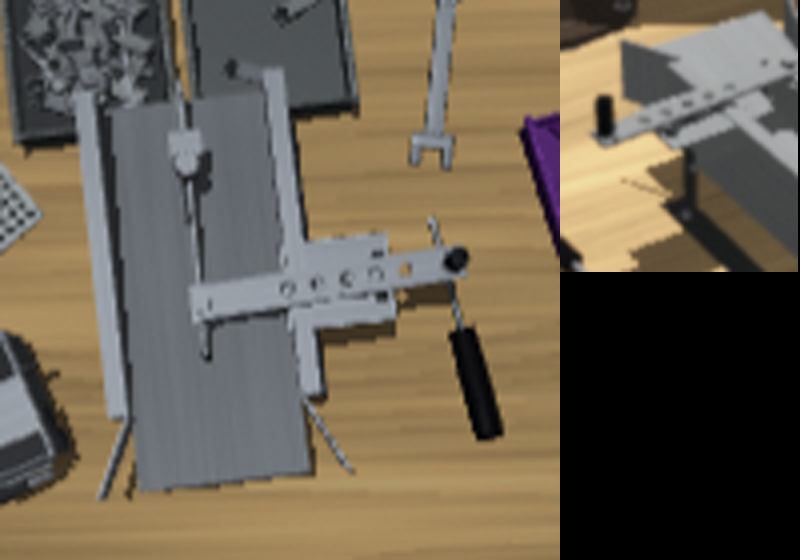

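```bash
python3 - <<'E'
from h import *
it=cams.camera_info("top");is_=cams.camera_info("scene")
P=lambda x,y:(189.6+x/4+.0,139.6+y/4)
k=plane(it,P(456,258),.217);pv=plane(it,P(208,305),.180);h=plane(it,P(185,152),.19);m=plane(it,P(347,279),.18)
print("knob",k,"piv",pv,"hinge",h,"mid",m)
print(two(it,P(456,258),is_,(190+44/3.4,150+98/3.4)))
print("len",np.linalg.norm((k-pv)[:2]),np.linalg.norm((m-pv)[:2]),np.linalg.norm((h-pv)[:2]))
# chute axis from walls
a=plane(it,P(85,95),.168);b=plane(it,P(118,415),.168);c=plane(it,P(273,72),.168);d=plane(it,P(313,392),.168)
print(a,b,c,d,np.arctan2(*(a-b)[1::-1]),np.arctan2(*(c-d)[1::-1]))
print("tool axes",Ro.from_rotvec(readout.observe()["ee_rot"]).as_matrix())
E
```

```text
knob [ 0.55286502 -0.1441403   0.217     ] piv [0.52559841 0.04601367 0.18      ] hinge [0.64473407 0.06048942 0.19      ] mid [ 0.54260499 -0.06263504  0.18      ]
(array([ 0.55248079, -0.14450006,  0.21853235]), np.float64(0.0011600905399933238))
len 0.19209893502317552 0.10997166279745083 0.12001188955074626
[0.69666063 0.13990877 0.168     ] [0.44269596 0.11879435 0.168     ] [ 0.71072356 -0.01014359  0.168     ] [ 0.45603902 -0.03363067  0.168     ] 0.08294844303186541 0.09196016313103764
tool axes [[-8.92522277e-01  4.51003038e-01 -4.95565320e-04]
 [ 4.51003290e-01  8.92521370e-01 -1.27921623e-03]
 [-1.34627768e-04 -1.36523057e-03 -9.99999059e-01]]
```

Request:
drive_tool(
  commands=[
    [[0,0,0],[0,0,-4],1],
    [[0,0,0],[0,0,-8],1],
    [[0,0,0.1],[-2,-2,-10],1],
    [[0,0,0.97],[-55.8,-50.4,-10],1],
    [[0,0,0.97],[-55.8,-50.4,-10],1],
    [[0,0,0.97],[-55.8,-50.4,-10],1],
    [[0,0,0.97],[-55.8,-50.4,-10],1],
    [[0,0,0.97],[-55.8,-50.4,-10],1],
    [[0,0,0.97],[-55.8,-50.4,-10],1],
    [[0,0,0.97],[-55.8,-50.4,-10],1],
    [[0,0,0.97],[-55.8,-50.4,-10],1],
    [[0,0,0.97],[-55.8,-50.4,-10],1],
    [[0,0,0.97],[-55.8,-50.4,-10],1],
    [[0,0,0.97],[-55.8,-50.4,-10],1],
    [[0,0,0.97],[-55.8,-50.4,-10],1],
    [[0,0,0.97],[-55.8,-50.4,-10],1],
    [[0,0,0.97],[-55.8,-50.4,-10],1],
    [[0,0,0.97],[-55.8,-50.4,-10],1],
    [[0,0,0.97],[-55.8,-50.4,-10],1],
    [[0,0,0.97],[-55.8,-50.4,-10],1],
  ],
  newtons=20,
)

```text
clock: 1.77
position: [0.5472, -0.1311, 0.2911]
ee_rot: [-2.068, -2.365, -0.0]
force: [0.4, 0.8, -0.1]
width: 0.999
gripper_force: 0.0
```

```bash
python3 - <<'E'
from h import *
i=cams.camera_info("wrist");im=cams.get_image("wrist");cv2.imwrite("pics/w1.png",im)
import pickle;pickle.dump(i,open("w1.pkl","wb"))
o=readout.observe();print(o["position"],Ro.from_rotvec(o["ee_rot"]).as_matrix().round(3),"cam",-i["R"].T@i["t"])
for n,X in dict(knobtop=(.5527,-.1443,.217),pin=(.5426,-.0626,.185),piv=(.5275,.0515,.18)).items(): print(n,proj(i,np.array(X)))
E
```

```text
[ 0.54806071 -0.14060439  0.29111889] [[-0.125  0.992  0.001]
 [ 0.992  0.125 -0.006]
 [-0.006  0.    -1.   ]] cam [ 0.53731904 -0.04964409  0.48427394]
knobtop [264.16726708 199.40453825]
pin [264.99409256 108.8180087 ]
piv [265.61247733 -24.8247392 ]
```

View pics/w1.png

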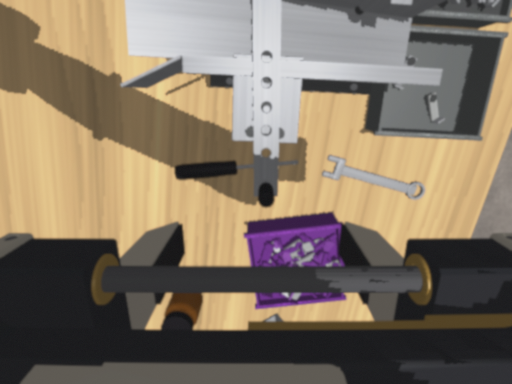

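Wrist view: the knob top is at about (265,198), and the five holes are at about (266,56/83/107/130/153) with the pin in the third. The predicted knob (264,199) and pin (265,109) match.

```bash
python3 - <<'E'
from h import *
import pickle;i=pickle.load(open("w1.pkl","rb"));im=cv2.imread("pics/w1.png")
g=im.astype(float)
k=plane(i,(265,188),.217)
m=(im[180:215,250:282].max(2)<45).astype(np.uint8);n,l,s,c=cv2.connectedComponentsWithStats(m)
j=1+np.argmax(s[1:,4]);print("knob blob",s[j]+[250,180,0,0,0],c[j]+[250,180])
P=[]
for y in(56,83,107,130,153):
    w=cv2.resize(im[y-9:y+10,257:276],None,fx=4,fy=4,interpolation=cv2.INTER_CUBIC)
    gr=cv2.cvtColor(w,cv2.COLOR_BGR2GRAY)
    C=cv2.HoughCircles(gr,cv2.HOUGH_GRADIENT,1,40,param1=80,param2=8,minRadius=16,maxRadius=32)
    if C is None: print(y,None);continue
    x,yy,r=C[0,0];p=(257+(x-1.5)/4,y-9+(yy-1.5)/4);P.append(plane(i,p,.180));print(y,np.round(p,1),r/4,P[-1].round(4))
for cc in((265,196),(265,198),(265,200)): print(cc,plane(i,cc,.218).round(4))
P=np.array(P);print(np.linalg.norm(np.diff(P,axis=0),axis=1))
E
```

```text
knob blob [259 183  14  23 264] [265.53030303 193.88636364]
56 [266.2  55.8] 5.525 [ 0.5372 -0.0143  0.18  ]
83 [265.5  82.5] 6.45 [ 0.5398 -0.0382  0.18  ]
107 [266. 106.] 5.125 [ 0.5433 -0.06    0.18  ]
130 [266. 130.] 5.125 [ 0.5465 -0.0833  0.18  ]
153 [265.8 153.2] 5.325 [ 0.5496 -0.1069  0.18  ]
(265, 196) [ 0.553  -0.1405  0.218 ]
(265, 198) [ 0.5532 -0.1424  0.218 ]
(265, 200) [ 0.5535 -0.1444  0.218 ]
[0.02404946 0.0220672  0.02352073 0.0238281 ]
```

Request:
drive_tool(
  commands=[
    [[0,0,0],[0,0,0],1],
    [[0,0,0],[0,0,2],1],
    [[0,0,0],[0,0,4],1],
    [[0,0,0],[0,0,5],1],
    [[0,0,0],[0,0,5],1],
    [[0,0,0],[0,0,5],1],
  ],
)

```text
clock: 2.32
position: [0.5468, -0.1285, 0.2412]
ee_rot: [-2.067, -2.364, 0.001]
force: [1.1, 0.2, -0.5]
width: 1.0
gripper_force: 0.0
```

```bash
python3 - <<'E'
from h import *
i=cams.camera_info("wrist");im=cams.get_image("wrist")
o=readout.observe();print(o["position"],o["force"],Ro.from_rotvec(o["ee_rot"]).as_matrix().round(4))
u=proj(i,np.array([.553,-.1435,.218])).round().astype(int);print(u)
x0,y0=max(u[0]-60,0),max(u[1]-60,0)
m=(im[y0:y0+120,x0:x0+120].max(2)<45).astype(np.uint8);n,l,s,c=cv2.connectedComponentsWithStats(m)
for j in range(1,n):
    if s[j,4]>80: print(s[j]+[x0,y0,0,0,0])
cv2.imwrite("pics/w2.png",im)
print("TCP down to knob-height:",proj(i,np.array(o["position"]*[1,1,0]+[0,0,.218])))
E
```

```text
[ 0.5473036  -0.12890421  0.24193989] [ 1.01765036 -0.59886304  0.0646081 ] [[-1.332e-01  9.911e-01  5.000e-04]
 [ 9.911e-01  1.332e-01  1.000e-04]
 [ 0.000e+00  5.000e-04 -1.000e+00]]
[265 223]
[205 171  29  16 394]
[259 202  16  31 412]
TCP down to knob-height: [260.70201341 205.31806621]
```

View pics/w2.png

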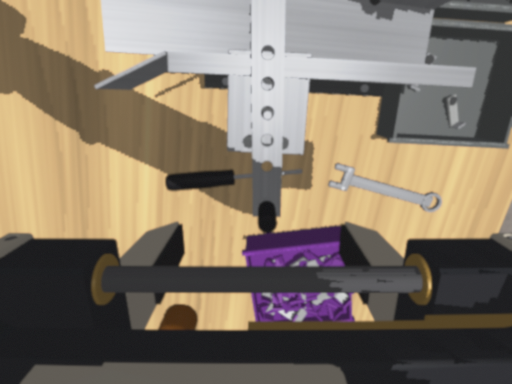

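Second wrist view: the knob top is at about (267,224), the holes run up the stay, and the tool is square to the stay. The knob is at about (0.554, -0.1447), so I'll shift, descend and grip.

Request:
drive_tool(
  commands=[
    [[0,0,0],[-1,0.3,0],1],
    [[0,0,0],[-1.6,0.5,0],1],
    [[0,0,0],[-1.6,0.5,0.5],1],
    [[0,0,0],[-1.6,0.5,2.5],1],
    [[0,0,0],[-1.6,0.5,4.5],1],
    [[0,0,0],[-1.6,0.5,5.4],1],
    [[0,0,0],[-1.6,0.5,5.5],1],
    [[0,0,0],[-1.6,0.5,5.5],1],
    [[0,0,0],[-1.6,0.5,5.5],1],
  ],
)

```text
clock: 3.12
position: [0.5547, -0.1449, 0.1872]
ee_rot: [2.069, 2.363, 0.001]
force: [-0.2, 0.3, 0.1]
width: 0.999
gripper_force: 0.0
```

Request:
drive_tool(
  commands=[
    [[0,0,0],[0,0,0],0.2],
    [[0,0,0],[0,0,0],-0.2],
    [[0,0,0],[0,0,0],-0.4],
    [[0,0,0],[0,0,0],-0.5],
    [[0,0,0],[0,0,0],-0.6],
    [[0,0,0],[0,0,0],-0.7],
    [[0,0,0],[0,0,0],-1],
    [[0,0,0],[0,0,0],-1],
    [[0,0,0],[0,0,0],-1],
  ],
  newtons=10,
)

```text
clock: 3.87
position: [0.5541, -0.1445, 0.1862]
ee_rot: [-2.069, -2.364, 0.0]
force: [0.7, -0.8, -0.3]
width: 0.396
gripper_force: 0.0
```

Request:
drive_tool(
  commands=[
    [[0,0,0],[0,0,0],-1],
    [[0,0,0],[0,0,0],-1],
    [[0,0,0],[0,0,0],-1],
    [[0,0,0],[0,0,0],-1],
    [[0,0,0],[0,0,0],-1],
    [[0,0,0],[0,0,0],-1],
    [[0,0,0],[0,0,0],-1],
    [[0,0,0],[0,0,0],-1],
  ],
  newtons=30,
)

```text
clock: 4.53
position: [0.5541, -0.1445, 0.1862]
ee_rot: [-2.069, -2.364, -0.0]
force: [0.1, 0.1, 0.2]
width: 0.002
gripper_force: 0.0
```

Missed: the fingers shut on nothing. I'll look before moving.

```bash
python3 - <<'E'
from h import *
w=cams.get_image("wrist");s=cams.get_image("scene");t=cams.get_image("top")
i=cams.camera_info("wrist");o=readout.observe();p=o["position"]
print(p,"w",proj(i,p),"s",proj(cams.camera_info("scene"),p),"t",proj(cams.camera_info("top"),p))
c=np.zeros((600,800,3),np.uint8)
c[:384,:512]=w
c[0:280,512:792]=cv2.resize(s[150:220,180:250],(280,280),interpolation=cv2.INTER_CUBIC)
c[300:580,512:792]=cv2.resize(t[165:235,260:330],(280,280),interpolation=cv2.INTER_CUBIC)
cv2.imwrite("pics/c3.png",c)
E
```

```text
[ 0.5541038  -0.14451036  0.18623073] w [259.92812477 216.52646063] s [203.91030933 188.36306003] t [302.63785683 204.68701688]
```

View pics/c3.png

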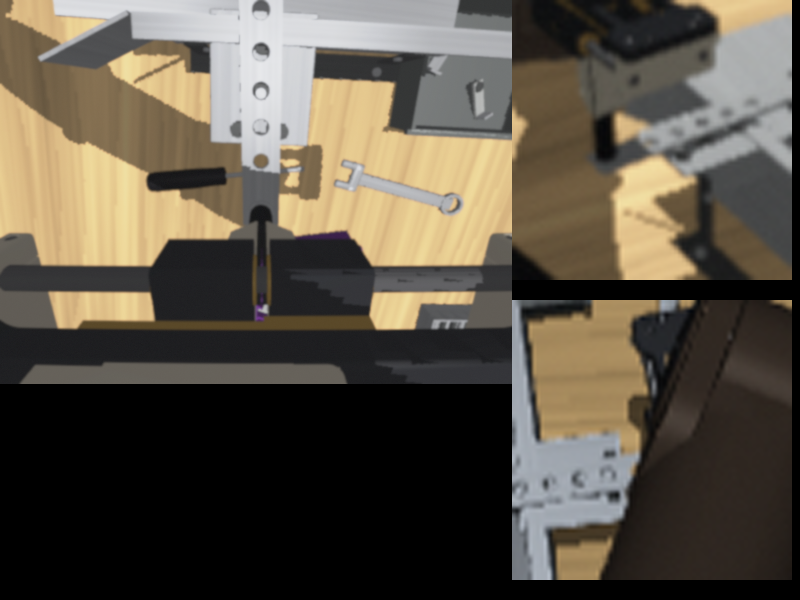

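```bash
python3 - <<'E'
from h import *
iw=cams.camera_info("wrist");s=cams.get_image("scene");s0=cv2.imread("pics/scene0.png");is_=cams.camera_info("scene")
o=readout.observe();R=Ro.from_rotvec(o["ee_rot"]).as_matrix();p=o["position"]
print("K",iw["camera_matrix"][0,0],"cam in tool",R.T@(-iw["R"].T@iw["t"]-p))
for b in(0,-.019,-.04,-.066): print(b,"wrist",[proj(iw,p+R@np.array([x,y,b])).round() for x in(.0095,-.0095) for y in(-.019,.019)])
def mk(im,p,R,x0,y0,w,f):
    c=cv2.resize(im[y0:y0+w,x0:x0+w],None,fx=f,fy=f,interpolation=cv2.INTER_CUBIC)
    for b,col in((0,(0,0,255)),(-.019,(0,255,0)),(-.066,(255,0,0))):
        u=(proj(is_,p+R@np.array([0,0,b]))-[x0,y0]+.5)*f
        cv2.drawMarker(c,tuple(int(v) for v in u),col,0,10,1)
    return c
R0=Ro.from_rotvec([-.7282,-3.0558,.0021]).as_matrix();p0=np.array([.28168,.55738,.19054])
cv2.imwrite("pics/c4.png",np.hstack([mk(s,p,R,160,115,90,4),mk(s0,p0,R0,295,45,90,4)]))
E
```

```text
K 297.41651826715287 cam in tool [ 0.08212953  0.00102704 -0.19317764]
0 wrist [array([232., 204.]), array([287., 204.]), array([233., 229.]), array([287., 229.])]
-0.019 wrist [array([230., 214.]), array([290., 214.]), array([231., 241.]), array([289., 241.])]
-0.04 wrist [array([226., 229.]), array([293., 229.]), array([227., 258.]), array([292., 258.])]
-0.066 wrist [array([220., 252.]), array([299., 252.]), array([221., 286.]), array([297., 286.])]
```

View pics/c4.png

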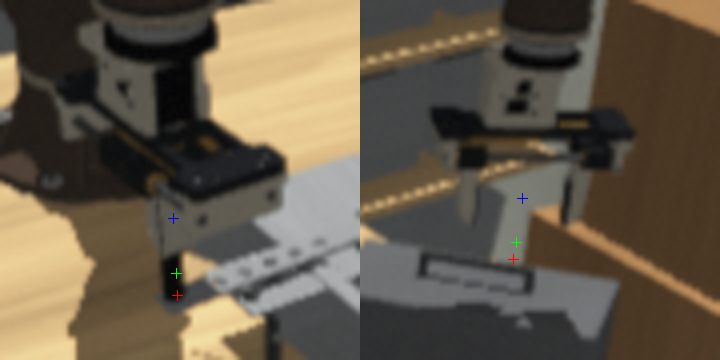

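The overlay explains the miss. The fingertips really end about 34 mm above the reported TCP: the tips are at the level of the knob's top (0.219), and the whole gripper sits that much higher than the markers. Sideways it lines up. I'll open, go about 33 mm lower while watching the force, and close again.

Request:
drive_tool(
  commands=[
    [[0,0,0],[0,0,0],0.3],
    [[0,0,0],[0,0,0],0.3],
    [[0,0,0],[0,0,0],0.3],
    [[0,0,0],[0,0,0],0.3],
    [[0,0,0],[0,0,0],0.3],
    [[0,0,0],[0,0,0],0.3],
    [[0,0,0],[0,0,0],0.3],
    [[0,0,0],[0,0,1],0.3],
    [[0,0,0],[0,0,2],0.3],
    [[0,0,0],[0,0,2],0.3],
  ],
)

```text
clock: 5.57
position: [0.5527, -0.144, 0.1637]
ee_rot: [-2.067, -2.362, 0.003]
force: [-0.6, 0.4, -1.0]
width: 0.642
gripper_force: 0.0
```

Request:
drive_tool(
  commands=[
    [[0,0,0],[0,0,0.7],0.3],
    [[0,0,0],[0,0,1.2],0.3],
    [[0,0,0],[0,0,1.2],-1],
    [[0,0,0],[0,0,1.2],-1],
    [[0,0,0],[0,0,1.2],-1],
    [[0,0,0],[0,0,1.2],-1],
    [[0,0,0],[0,0,1.2],-1],
    [[0,0,0],[0,0,1.2],-1],
    [[0,0,0],[0,0,1.2],-1],
    [[0,0,0],[0,0,1.2],-1],
  ],
  newtons=15,
)

```text
clock: 6.4
position: [0.5541, -0.1446, 0.1544]
ee_rot: [2.069, 2.364, 0.0]
force: [-0.7, 1.5, 0.2]
width: 0.172
gripper_force: 15.0
```

Gripped: opening 0.172, which is 16 mm. Now I'll firm the grip and lift along the pivot arc.

Request:
drive_tool(
  commands=[
    [[0,0,0],[0,0,0],-1],
    [[0,0,0],[0,0,0],-1],
    [[0,0,0],[0,0,0],-1],
    [[0,-0.015,0],[-0.03,0,-0.3],-1],
    [[0,-0.03,0],[-0.06,0,-0.6],-1],
    [[0,-0.045,0],[-0.09,0,-0.9],-1],
    [[0,-0.06,0],[-0.11,0,-1.2],-1],
    [[0,-0.06,0],[-0.11,0,-1.2],-1],
  ],
  newtons=35,
)

```text
clock: 7.07
position: [0.5544, -0.1454, 0.1669]
ee_rot: [2.036, 2.33, -0.063]
force: [-2.4, -0.4, 0.9]
width: 0.162
gripper_force: 35.0
```

Request:
drive_tool(
  commands=[
    [[0,-0.015,0],[-0.01,0,-0.3],-1],
    [[0,-0.03,0],[-0.02,0,-0.6],-1],
    [[0,-0.045,0],[-0.03,0,-0.9],-1],
    [[0,-0.06,0],[-0.03,0,-1.2],-1],
    [[0,-0.07,0],[-0.03,0,-1.4],-1],
    [[0,-0.07,0],[-0.03,0,-1.4],-1],
    [[0,-0.07,0],[-0.03,0,-1.4],-1],
  ],
)

```text
clock: 7.65
position: [0.5543, -0.1442, 0.1803]
ee_rot: [2.001, 2.29, -0.13]
force: [-1.2, 4.8, -2.0]
width: 0.165
gripper_force: 35.0
```

Request:
drive_tool(
  commands=[
    [[0.001,0,0.008],[0.47,-0.03,-0.06],-1],
    [[0.002,0,0.016],[0.94,-0.06,-0.12],-1],
    [[0.003,0,0.023],[1.41,-0.1,-0.18],-1],
    [[0.004,0,0.031],[1.88,-0.13,-0.24],-1],
    [[0.005,0,0.039],[2.35,-0.16,-0.31],-1],
    [[0.006,0,0.047],[2.82,-0.19,-0.37],-1],
    [[0.007,0,0.055],[3.29,-0.22,-0.43],-1],
    [[0.008,0,0.062],[3.76,-0.26,-0.49],-1],
    [[0.009,0,0.07],[4.2,-0.29,-0.55],-1],
    [[0.01,0,0.078],[4.6,-0.32,-0.6],-1],
    [[0.01,0,0.078],[4.6,-0.32,-0.6],-1],
    [[0.01,0,0.078],[4.6,-0.32,-0.6],-1],
  ],
)

```text
clock: 8.65
position: [0.545, -0.0991, 0.1802]
ee_rot: [2.093, 2.211, -0.136]
force: [-0.8, 4.0, -2.9]
width: 0.167
gripper_force: 35.0
```

```bash
python3 - <<'E'
from h import *
i=cams.camera_info("wrist");im=cams.get_image("wrist");cv2.imwrite("pics/w5.png",im)
import pickle;pickle.dump(i,open("w5.pkl","wb"))
o=readout.observe();print(o["clock"],o["position"],o["force"],Ro.from_rotvec(o["ee_rot"]).as_matrix().round(3))
print("pin",proj(i,np.array([.5433,-.061,.1855])))
cv2.imwrite("pics/c5.png",cv2.resize(im[60:260,160:360],None,fx=3,fy=3,interpolation=cv2.INTER_CUBIC))
E
```

```text
8.7 [ 0.54495703 -0.09945276  0.18024302] [-0.26408494  3.20758968 -3.30693276] [[-0.054  0.999  0.007]
 [ 0.99   0.054 -0.129]
 [-0.13   0.    -0.992]]
pin [260.47743615 168.62293829]
```

View pics/c5.png

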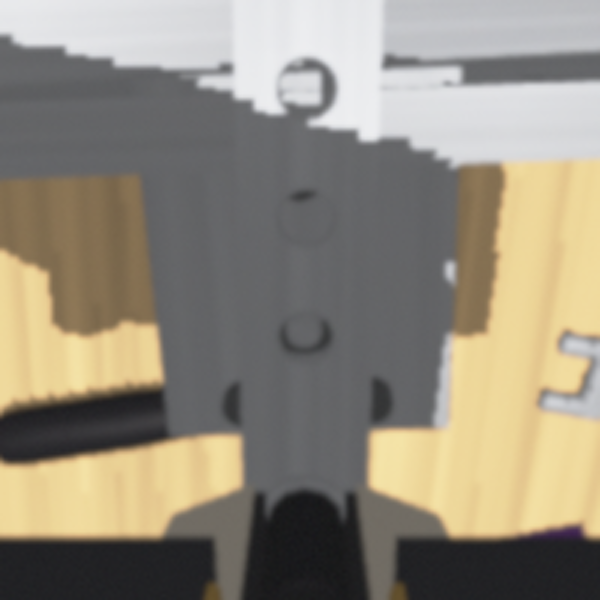

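The crop shows hole 5 at crop (305,333), almost concentric with the pin's tip seen through it (306,328). The knob is firm between the fingers. Now I'll work out the small correction for when the stay is level.

```bash
python3 - <<'E'
from h import *
import pickle;i=pickle.load(open("w5.pkl","rb"))
f=lambda x,y:(160+(x+.5)/3-.5,60+(y+.5)/3-.5)
h=plane(i,f(305,332),.2008);p=plane(i,f(306,328),.1855)
R=Ro.from_rotvec(readout.observe()["ee_rot"]).as_matrix();u=-R[:2,0]/np.linalg.norm(R[:2,0])
print("hole",h,"pin",p,"out",u)
hl=h[:2]+.0016*u;d=p[:2]-hl
print("needed: inward mm",-d@u*1e3,"lateral(tool y)",d@R[:2,1]*1e3)
E
```

```text
hole [ 0.54356862 -0.05608559  0.2008    ] pin [ 0.54406587 -0.06121439  0.1855    ] out [ 0.05444375 -0.99851684]
needed: inward mm -3.54826807325806 lateral(tool y) 0.2171043243037138
```

Request:
drive_tool(
  commands=[
    [[0,0.01,0],[-0.1,0,0.2],-1],
    [[0,0.025,0],[-0.1,0.01,0.5],-1],
    [[0,0.04,0],[-0.09,0.01,0.8],-1],
    [[0,0.055,0],[-0.08,0.02,1.13],-1],
    [[0,0.055,0],[-0.08,0.02,1.13],-1],
    [[0,0.055,0],[-0.08,0.02,1.13],-1],
  ],
)

```text
clock: 9.2
position: [0.5448, -0.1027, 0.1689]
ee_rot: [2.124, 2.239, -0.08]
force: [-0.7, 4.8, -2.2]
width: 0.162
gripper_force: 35.0
```

```bash
python3 - <<'E'
from h import *
i=cams.camera_info("wrist");im=cams.get_image("wrist");cv2.imwrite("pics/w6.png",im)
import pickle;pickle.dump(i,open("w6.pkl","wb"))
o=readout.observe();print(o["clock"],o["position"],o["force"],Ro.from_rotvec(o["ee_rot"]).as_matrix().round(3))
u=proj(i,np.array([.544,-.061,.1855]));print("pin",u)
x,y=(u-25).astype(int);print(x,y)
g=im[y:y+50,x:x+50].astype(float);g=np.clip((g-40)*2,0,255).astype(np.uint8)
cv2.imwrite("pics/c6.png",cv2.resize(g,None,fx=10,fy=10,interpolation=cv2.INTER_CUBIC))
E
```

```text
9.25 [ 0.54509846 -0.10232284  0.16903002] [-0.22504465  3.7982492  -2.41729023] [[-0.053  0.999  0.004]
 [ 0.996  0.053 -0.075]
 [-0.075  0.    -0.997]]
pin [262.05578357 167.33752311]
237 142
```

View pics/c6.png

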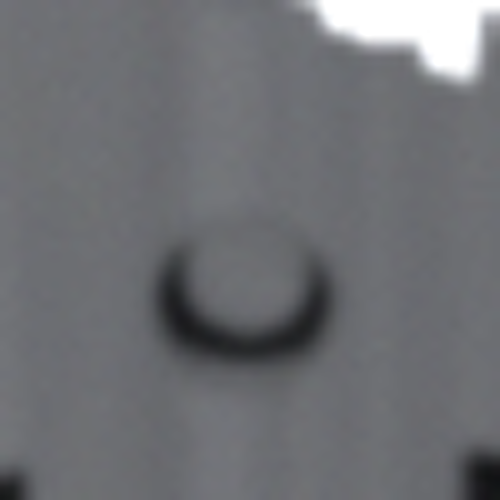

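Crop: hole outline centred at about (245,282), pin tip at about (247,270), so nearly concentric.

```bash
python3 - <<'E'
from h import *
import pickle;i=pickle.load(open("w6.pkl","rb"))
f=lambda x,y:(237+(x+.5)/10-.5,142+(y+.5)/10-.5)
R=Ro.from_rotvec(readout.observe()["ee_rot"]).as_matrix();u=-R[:2,0]/np.linalg.norm(R[:2,0])
p=plane(i,f(247,270),.1855)
for yy in(277,282,287):
  for z in(.1905,.192):
    h=plane(i,f(245,yy),z);d=p[:2]-(h[:2]+.0006*u)
    print(yy,z,"pin",p,"hole",h,"inward mm",-d@u*1e3,"tool y",d@R[:2,1]*1e3)
E
```

```text
277 0.1905 pin [ 0.54355788 -0.06178735  0.1855    ] hole [ 0.54338185 -0.06058861  0.1905    ] inward mm -0.6064214856008537 tool y 0.11184950283905187
277 0.192 pin [ 0.54355788 -0.06178735  0.1855    ] hole [ 0.54335809 -0.0600948   0.192     ] inward mm -1.1007966431682652 tool y 0.10924470115222333
282 0.1905 pin [ 0.54355788 -0.06178735  0.1855    ] hole [ 0.54339785 -0.0608948   0.1905    ] inward mm -0.29981593583406635 tool y 0.11220606027802849
282 0.192 pin [ 0.54355788 -0.06178735  0.1855    ] hole [ 0.54337394 -0.06039821  0.192     ] inward mm -0.7969793048147368 tool y 0.10959801612703655
287 0.1905 pin [ 0.54355788 -0.06178735  0.1855    ] hole [ 0.54341387 -0.06120139  0.1905    ] inward mm 0.007185847298527914 tool y 0.11256309964570269
287 0.192 pin [ 0.54355788 -0.06178735  0.1855    ] hole [ 0.54338981 -0.060702    0.192     ] inward mm -0.49276933636478065 tool y 0.10995180864792772
```

Request:
drive_tool(
  commands=[
    [[0,0,0],[-0.06,0.01,0],-1],
    [[0,0.01,0],[-0.03,0.01,0.2],-1],
    [[0,0.02,0],[0,0.01,0.4],-1],
    [[0,0.025,0],[0.02,0.01,0.5],-1],
    [[0,0.03,0],[0.03,0.01,0.6],-1],
    [[0,0.03,0],[0.03,0.01,0.6],-1],
    [[0,0.03,0],[0.03,0.01,0.6],-1],
  ],
)

```text
clock: 9.83
position: [0.5452, -0.1021, 0.1631]
ee_rot: [2.138, 2.257, -0.048]
force: [-0.5, 3.0, -2.0]
width: 0.168
gripper_force: 35.0
```

Request:
drive_tool(
  commands=[
    [[0,0.005,0],[0.01,0,0.1],-1],
    [[0,0.01,0],[0.02,0,0.2],-1],
    [[0,0.015,0],[0.04,0,0.3],-1],
    [[0,0.02,0],[0.05,0,0.4],-1],
    [[0,0.02,0],[0.05,0,0.4],-1],
    [[0,0.02,0],[0.05,0,0.4],-1],
  ],
)

```text
clock: 10.33
position: [0.5452, -0.1018, 0.159]
ee_rot: [2.148, 2.267, -0.027]
force: [0.3, 3.9, -1.9]
width: 0.167
gripper_force: 35.0
```

Request:
drive_tool(
  commands=[
    [[0,0.005,0],[0.01,0,0.1],-1],
    [[0,0.01,0],[0.02,0,0.2],-1],
    [[0,0.015,0],[0.03,0,0.3],-1],
    [[0,0.02,0],[0.04,0,0.4],-1],
    [[0,0.02,0],[0.04,0,0.4],-1],
    [[0,0.02,0],[0.04,0,0.4],-1],
  ],
)

```text
clock: 10.83
position: [0.5451, -0.1015, 0.155]
ee_rot: [2.158, 2.278, -0.005]
force: [-0.1, 4.3, -1.6]
width: 0.163
gripper_force: 35.0
```

Request:
drive_tool(
  commands=[
    [[0,0.002,0],[0,0,0.03],-1],
    [[0,0.004,0],[0,0,0.06],-1],
    [[0,0.005,0],[0.03,0,0.08],-1],
    [[0,0.005,0],[0.06,0,0.08],-1],
    [[0,0.005,0],[0.08,0,0.08],-1],
    [[0,0.005,0],[0.08,0,0.08],-1],
  ],
)

```text
clock: 11.33
position: [0.5454, -0.1007, 0.1544]
ee_rot: [2.16, 2.28, 0.0]
force: [-0.4, 1.7, -0.1]
width: 0.168
gripper_force: 35.0
```

Request:
drive_tool(
  commands=[
    [[0,0,0],[0.03,0,0.02],-1],
    [[0,0,0],[0.04,0,0.02],-1],
    [[0,0,0],[0.04,0,0.02],-1],
    [[0,0,0],[0.04,0,0.02],-1],
  ],
  newtons=10,
)

```text
clock: 11.67
position: [0.5454, -0.1007, 0.1543]
ee_rot: [2.16, 2.28, 0.0]
force: [-2.0, -0.2, 2.5]
width: 0.17
gripper_force: 10.0
```

```bash
python3 - <<'E'
from h import *
i=cams.camera_info("wrist");im=cams.get_image("wrist")
s=cams.get_image("scene")
o=readout.observe();print(o["clock"],o["position"],o["force"],o["width"])
u=proj(i,np.array([.5436,-.0618,.1855]));x,y=(u-35).astype(int);print(u,x,y)
g=im[y:y+70,x:x+70].astype(float);g=np.clip((g-30)*1.6,0,255).astype(np.uint8)
c=np.hstack([cv2.resize(g,(400,400),interpolation=cv2.INTER_CUBIC),cv2.resize(s[140:220,180:260],(400,400),interpolation=cv2.INTER_CUBIC)])
cv2.imwrite("pics/c7.png",c)
E
```

```text
11.7667 [ 0.54541727 -0.10064549  0.154355  ] [-0.33780106 -0.92348032  3.20389453] 0.16727900503389642
[260.29667101 174.63424665] 225 139
```

View pics/c7.png

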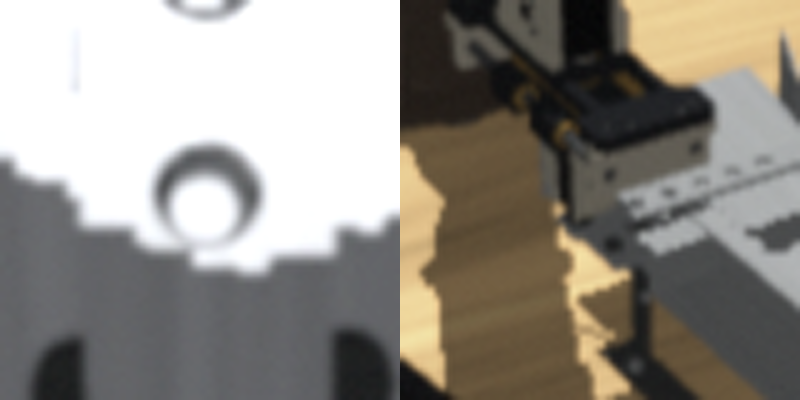

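The wrist crop shows the pin standing in hole 5, bearing on its knob-side edge. The scene half shows the stay level. The sideways force is about 0, so the pin now carries the spring. I'll release gently and back off straight up.

Request:
drive_tool(
  commands=[
    [[0,0,0],[0,0,-0.03],-1],
    [[0,0,0],[0,0,-0.03],-0.5],
    [[0,0,0],[0,0,-0.03],0],
    [[0,0,0],[0,0,-0.03],0.3],
    [[0,0,0],[0,0,-0.03],0.3],
    [[0,0,0],[0,0,-0.03],0.3],
    [[0,0,0],[0,0,-0.03],0.3],
    [[0,0,0],[0,0,-0.03],0.3],
    [[0,0,0],[0,0,-0.03],0.3],
    [[0,0,0],[0,0,-1.5],0.3],
    [[0,0,0],[0,0,-3.5],0.3],
    [[0,0,0],[0,0,-6],0.3],
    [[0,0,0],[0,0,-9],0.3],
    [[0,0,0],[0,0,-12],0.3],
    [[0,0,0],[0,0,-12],0.3],
    [[0,0,0],[0,0,-12],0.3],
    [[0,0,0],[0,0,-12],0.3],
  ],
)

```text
clock: 13.18
position: [0.5449, -0.0999, 0.2736]
ee_rot: [-2.16, -2.281, -0.0]
force: [-1.0, 0.9, -0.8]
width: 0.651
gripper_force: 0.0
```

```bash
python3 - <<'E'
from h import *
i=cams.camera_info("wrist");im=cams.get_image("wrist");cv2.imwrite("pics/w8.png",im)
o=readout.observe();print(o["clock"],o["position"],o["force"],o["width"])
u=proj(i,np.array([.5436,-.0618,.1855])).round().astype(int)
k=proj(i,np.array([.5455,-.1005,.218])).round().astype(int);print("pin",u,"knob exp",k)
m=(im[k[1]-40:k[1]+40,k[0]-40:k[0]+40].max(2)<45).astype(np.uint8);n,l,s,c=cv2.connectedComponentsWithStats(m)
for j in range(1,n):
    if s[j,4]>80: print(s[j]+[k[0]-40,k[1]-40,0,0,0])
w=cv2.resize(im[u[1]-10:u[1]+11,u[0]-10:u[0]+11],None,fx=4,fy=4,interpolation=cv2.INTER_CUBIC)
for r in((12,18),(20,28)):
    C=cv2.HoughCircles(cv2.cvtColor(w,cv2.COLOR_BGR2GRAY),cv2.HOUGH_GRADIENT,1,40,param1=80,param2=6,minRadius=r[0],maxRadius=r[1]);print(r,None if C is None else C[0,0]/4+[u[0]-10,u[1]-10,0])
for n in("scene",): cv2.imwrite("pics/s8.png",cams.get_image(n))
E
```

```text
13.2333 [ 0.54461298 -0.09984326  0.27311599] [-0.08999017 -0.56823958 -0.81231452] 0.6507374542363025
pin [261 143] knob exp [261 192]
[254 174  16  24 301]
[221 185  17  14 196]
(12, 18) [262.375      139.625        4.30000019]
(20, 28) [261.875      140.625        5.44999981]
```

```bash
python3 - <<'E'
from h import *
im=cams.get_image("scene");i=cams.camera_info("scene")
s0=cv2.imread("pics/scene0.png")
def blob(im,X):
    k=proj(i,np.array(X)).round().astype(int);a=im[k[1]-14:k[1]+22,k[0]-14:k[0]+14]
    n,l,s,c=cv2.connectedComponentsWithStats((a.max(2)<40).astype(np.uint8))
    return [(s[j]+[k[0]-14,k[1]-14,0,0,0]).tolist() for j in range(1,n) if s[j,4]>15]
for n,f,X in(("start",s0,(.5545,-.1447,0)),("now",im,(.5455,-.1005,0))):
    print(n,blob(f,X[:2]+(.198,)),"expected top/base px",proj(i,np.array(X[:2]+(.218,))),proj(i,np.array(X[:2]+(.18,))))
E
```

```text
start [[201, 179, 4, 11, 36]] expected top/base px [203.37628469 179.33888129] [204.008363   190.20194842]
now [[213, 173, 6, 12, 58]] expected top/base px [215.95148635 173.99480357] [216.34509822 184.72845091]
```

The knob stands at its level height, with the same image offset as at the start, and the gripper is clear. Handing in.

```bash
python3 -c "
from cell import job
print(job.sign_off())"
```

```text
the job is handed in; nothing more can be done
None
```

Job handed in at about 13 s: the vane is swung over to shut the left lane to the full bin, and the stay's knob-end hole is down over the pin, judging by the close-up, the force readings and the knob's height. The gripper is clear; I moved nothing else and made no last check of the bench items.

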